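Hold the strongbox lock open with its key

ROBOT

A 7-joint arm with a two-finger parallel gripper is mounted at the origin on the work surface. World frame = base frame: x ahead of the robot, y to its left, z up, the work surface at z = 0. Lengths are in m, angles in rad, forces in N, time in s.
With the tool pointing down it reaches from about 0.4 to 0.9 m from the base axis. Payload 5.5 kg.
Tool frame: the origin (TCP) lies between the finger pads; the fingertips stand 19 mm ahead of it and the grasp point (between the pads) is the TCP; y points along the fingers, x is the direction in which the jaws open and shut, and the axes are right-handed (so a half turn about y gives the same grasp; the last joint's range is limited). The gripper opens to 92 mm and grips with 3 to 60 N. Pads are 19 mm wide; open, the fingers measure 130 mm over their backs; the gripper's body (75 mm by 190 mm) begins 47 mm behind the grasp point.
Start: joints at [1.483, 0.501, -0.427, 1.55, 0.221, 1.138, -0.21], TCP at [0.223, -0.61, 0.246] pointing down, gripper open.
Joint ranges: [-2.88, 2.88], [-0.31, 2.03], [-1.54, 1.56], [0.2, 2.42], [-1.41, 4.55], [0.19, 2.02], [-2.57, 2.57]. Speed limits (rad/s): [2.57, 2.57, 3.14, 3.14, 3.14, 3.14, 3.14].

INTERFACE

Orientations are given as a rotation vector (axis times angle).
In Python, from bench import bot, optics gives the robot as it stands.
- The arm moves only by the shell command python3 -m pendant 'ROWS' [FORCE]. ROWS is JSON, a list of rows, each a list of 3 entries, a list of its own where there are three numbers: the shift along the tool's x, y, z scaled (see below), then the turn, a rotation vector about the tool's x, y, z scaled (see below), then the opening, from -1 (shut) to 1 (fully open). A call has 1 to 12 rows; each row is the pose to reach, as a shift and turn from the pose commanded when the call began, along the tool's axes at that moment, turning the shorter way round; what a row does not reach only later rows make up. The controller multiplies each number of a shift by 0.15 m and each number of a turn by 180 degrees. A row lasts 1/10 s, in which the tool goes at most 50 mm and 8.59 degrees, less where a joint would pass 70% of its speed; a pose out of reach is approached as far as the arm can. A call with a number of a shift or a turn outside -1 to 1 is refused whole. A call with a gripper value outside its range is refused whole. The fingers move at their own pace and stop on an object; FORCE is the grip in N (left out, the last holds). Time passes only in rows, so rows that repeat a pose let the fingers close. It gives the time, the measured TCP pose, the force and the opening at its end, in the units of the state.
- bot.state(): the state, without advancing time (a new reading comes with each control period).
- optics.snapshot(name): name is "scene" or "side" or "wrist"; returns a dict with "img" (384x512x3 uint8, red, green, blue), "depth" (384x512 float32, m along the optical axis (not along the pixel's ray), 0 where there is no reading), "fx", "fy", "cx", "cy" (pixels), "cam_to_world" (4x4, takes a point from camera to world coordinates); the wrist camera has in their place "hand_eye" (4x4, takes a point from camera to tool coordinates, whose origin is the TCP and whose axes are the tool frame's). Camera axes: x right, y up, looking along -z (the intrinsics and any distortion apply to the point x, -y, -z); pixel columns grow to the right and rows downward; lengths in m; the calibration is good to about 2 mm. A picture is of the moment at which its call begins: read the wrist's pose just before it.
- bot.close_job(): hands the job in, once; it reports no verdict.
The state is a dict: "clock": time; "q": joint angles; "qvel": joint speeds; "joint_efforts": joint torques, N m; "eef_pos": TCP position; "eef_rot": TCP orientation; "force": force on the tool from outside, world axes, zero at the start; "wrist_torque": the same for the moment, N m; "gripper_width": finger opening in m.
Only numpy, scipy, OpenCV 4.12 (cv2) and the standard library are available. Lean on these libraries where they do the work, as an engineer would, in place of code of your own. Each camera call takes 0.05 s, during which the arm holds its last target. There are 200 camera calls.

TASK

Take the red-headed key out of the wooden key stand, push it all the way into the lock on top of the green strongbox, wiggling it past the sticky pins rather than forcing it, until its head sits on the lock face, and only then turn it a quarter turn clockwise. The lock springs back, so finish while still gripping the key and holding it turned, so that someone else can lift the lid. Leave the other two keys in the stand and do not knock the painting things about.

Things in the scene. Friction and masses are not known exactly. Their poses are not given: they have to be found in the camera images.
- key_red: The key that fits: red plastic head 32 mm wide (key's y), 10 mm thick (x), 42 mm tall; below it a brass blade 12 mm wide (y), 4 mm thick (x), 36 mm long with a 90 degree V point. Origin at the blade's tip, z up through the head (z = 36 to 78 mm). 25 to 50 g. The blade is the same after a half turn about z. Stands upright in one of the three slots.
- key_red_shoulder (a point): Underside of the red head on the key's axis, 36 mm above the tip; axes as the key's. It rests on the stand's top now and on the lock face when the key is home.
- key_blue: Like the red key with a blue head, of another lock; stays in the stand. Origin at the blade's tip.
- key_yellow: Like the red key with a yellow head, of another lock; stays in the stand. Origin at the blade's tip.
- key_stand: Fixed wooden block 60 (x) x 180 (y) x 45 mm high, origin at the centre of its underside. Three slots in a row along its y, 55 mm apart, 6 x 14 mm, 40 mm deep; the keys stand in them, heads' width along the row. Which key is in which slot varies; stand and strongbox may change sides.
- strongbox: Fixed green steel box 240 (x) x 260 (y) x 100 mm high, origin at the centre of its underside, front (-x) towards the robot. The front 80 mm of the top is a fixed deck with the lock in its middle; behind it is the lid, 6 mm higher, which stays shut. A small steel tongue behind the lock (10 mm above the deck) draws back as the lock turns.
- lock_mouth (a point): Centre of the keyway's mouth on the brass lock face, 106 mm above the table, 6 mm above the deck; turns with the lock. The keyway runs straight down, 13.6 mm wide along this point's y, 5.6 mm along its x, 44 mm deep, with a 3 mm chamfered mouth: the key goes in with its head's width along the point's y. Home, the key's shoulder lies on this point.
- lock_plug (a joint): Rotation of the lock cylinder, rad: 0 at rest, grows as the key turns clockwise seen from above, stop at 1.65, held open from about 1.4. A spring turns it back (0.02 N m at 0, 0.14 at the stop). The key has about 0.12 rad of play in the keyway, so it must turn that much further than the lock: about 1.75 to 1.8 rad reaches the stop.
- key_red_grip (a point): Good place to grip the red head: on the key's axis, 28 mm above the shoulder, 14 mm below the head's top; axes as the key's. Close on the 10 mm thickness, along the key's x.
- lock_pins (a point): Middle one of three hidden, sprung, sticky pins in the keyway, 19 mm under the mouth; the others lie 12 and 26 mm under it. They poke in from +y, -y, +y and jam the blade: a dead straight push takes about 70 N (too much), but pressing with 10 to 20 N and twisting the key to and fro by 0.08 rad each way frees it.
- fan: Round paper fan lying flat, disc 210 mm across and 4 mm thick about the origin, 6 mm thick wooden handle reaching 250 mm to its -x. Bystander.
- palette: White dish 150 mm across, 18 mm high, origin under its centre. Bystander.
- ink: Ink jar 52 mm across, 75 mm tall, origin under its centre. Bystander.
- tea: Blue cup 68 mm across, 85 mm tall, origin under its centre. Bystander.
- brush: Dark round writing brush lying along its x, 8 mm thick, origin under its middle, 240 mm long. Bystander.
- seal: Green stone name seal, 28 x 28 mm, 60 mm tall, standing, origin under its centre. Bystander.

How it is judged:
By the outcome, as a careful person would: the job done as asked, in the order asked, and still so for the second after the job is handed in, while the arm keeps its last pose, push and grip.
It also fails if it takes over 58 s, if anything falls off the work surface, if the arm or the gripper's body presses on something with over 40 N, if the wrist force passes 120 N, or if a joint passes its speed limit or range.

## Working session

There is one attempt and no reset: what is moved stays moved. The work goes in short steps, Python scripts to look and compute and a shell command to move; the robot and the scene stay as the last step left them, time stands still between calls to the robot, and variables do not carry over. Pictures are saved under pics/ and viewed, about 8 in all and at most 12, crops included, and the job is handed in when it is done.

```bash
mkdir -p pics; ls; python3 - <<'E'
from bench import bot, optics
import cv2,numpy as np
s=bot.state();print(s)
a=[]
for n in("scene","side"):
    d=optics.snapshot(n);np.savez(f"pics/{n}.npz",**d);a.append(d["img"])
    print(n,d["fx"],d["fy"],d["cx"],d["cy"],d["cam_to_world"].round(3).tolist(),[k for k in d])
    cv2.imwrite(f"pics/{n}.png",cv2.resize(d["img"][...,::-1],(800,600),interpolation=cv2.INTER_CUBIC))
E
```

```text
pics
{'clock': 0.0, 'q': array([ 1.48316303,  0.50185596, -0.42679238,  1.55143311,  0.22082933,
        1.13829601, -0.21032212]), 'qvel': array([ 6.08402247e-04, -9.73231467e-04, -5.30016123e-04,  5.88657688e-04,
       -2.53661618e-06, -1.43698019e-03,  5.59051483e-04]), 'joint_efforts': array([ 5.32869876e-05, -5.66601384e+01, -5.81597954e+00, -2.79120165e+01,
       -6.84612896e-02,  3.08797485e-02,  2.11931019e-04]), 'eef_pos': array([ 0.22311732, -0.60981023,  0.24468037]), 'eef_rot': array([-1.35383732,  0.94808697, -0.94551671]), 'force': array([-0.09138158, -0.76049016,  0.09259345]), 'wrist_torque': array([ 0.01339749, -0.02074288,  0.03369267]), 'gripper_width': 0.09177073415141568}
scene 479.1205141771015 479.1205141771015 250.33103250537275 186.8329348414035 [[-0.595, -0.462, 0.657, 1.71], [0.804, -0.348, 0.482, 0.832], [0.006, 0.815, 0.579, 1.083], [0.0, 0.0, 0.0, 1.0]] ['img', 'depth', 'fx', 'fy', 'cx', 'cy', 'cam_to_world']
side 415.2367820023162 415.2367820023162 250.62267622391911 193.35718395425545 [[-0.94, 0.244, -0.239, 0.271], [-0.341, -0.641, 0.688, 0.944], [0.015, 0.728, 0.685, 1.022], [0.0, 0.0, 0.0, 1.0]] ['img', 'depth', 'fx', 'fy', 'cx', 'cy', 'cam_to_world']
```

View pics/scene.png

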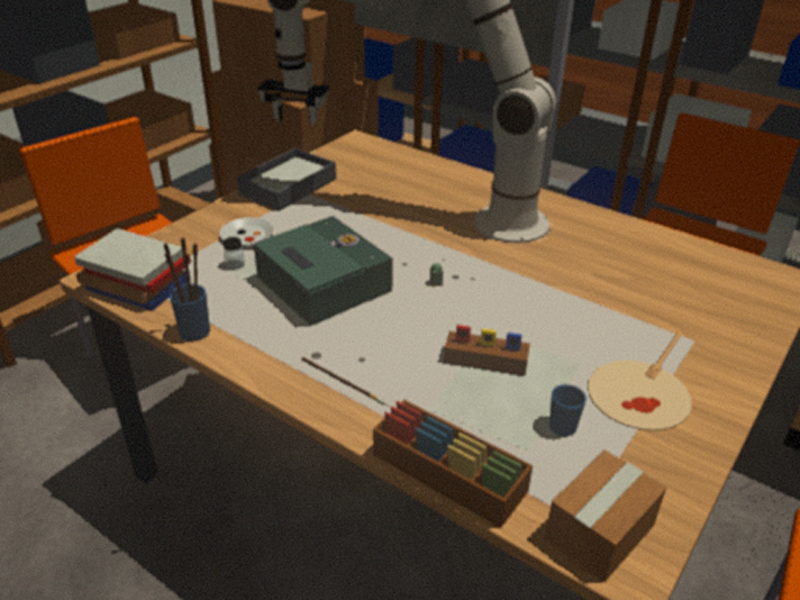

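View pics/side.png

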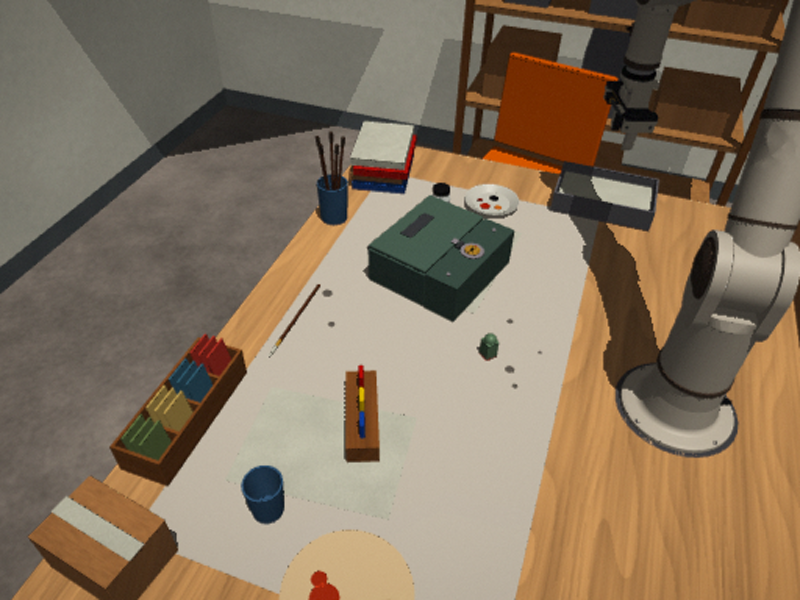

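The scene view shows the keys in the order red, yellow, blue at (462,335), (488,338), (513,342), with the red key nearest the green box. The side view shows the red key at (361,372), the stand from (345,372) to (378,462), the lock at (472,250) and the seal at (489,345).

```bash
cat > h.py <<'E'
import numpy as np,cv2
from scipy.spatial.transform import Rotation as R
def cloud(d,T=None):
    v,u=np.mgrid[:384,:512];z=d["depth"]
    p=np.stack([(u-d["cx"])/d["fx"]*z,-(v-d["cy"])/d["fy"]*z,-z,np.ones_like(z)],-1)
    return (p@(d["cam_to_world"] if T is None else T).T)[...,:3]
def rect(q):
    r=cv2.minAreaRect((q[:,:2]*1000).astype(np.float32));return np.round(r[0],1),np.round(r[1],1),round(r[2],1)
E
python3 - <<'E'
from h import *
for n in("scene","side"):
    d=dict(np.load(f"pics/{n}.npz"));P=cloud(d);h=cv2.cvtColor(d["img"],cv2.COLOR_RGB2HSV)
    H,S,V=h[...,0].astype(int),h[...,1],h[...,2];X,Y,Z=np.moveaxis(P,-1,0);ok=d["depth"]>0
    if n=="side": u0,v0,u1,v1=205,220,260,300; l=(290,150,315,166); b=(230,120,335,205)
    else: u0,v0,u1,v1=275,200,345,245; l=(210,147,232,161); b=(160,135,255,205)
    print(n,"table z",np.median(Z[300:320,300:310]) )
    m=np.zeros_like(ok);m[v0:v1,u0:u1]=1;m&=ok
    t=m&(abs(Z-.045)<.006)&(H<25)&(S>70);print(" stand top",t.sum(),rect(P[t]),np.median(Z[t]))
    for c,mm in(("red",((H<5)|(H>172))&(S>150)),("yel",(abs(H-27)<5)&(S>150)),("blu",(abs(H-112)<10)&(S>120))):
        k=m&mm&(Z>.05);q=P[k];print(" ",c,k.sum(),np.median(q,0).round(4),rect(q),q[:,2].max().round(4))
    m[:]=0;m[b[1]:b[3],b[0]:b[2]]=1;m&=ok
    t=m&(abs(Z-.103)<.012)&(H>60)&(H<100);print(" box top",t.sum(),rect(P[t]),np.percentile(Z[t],[5,50,95]).round(4))
    m[:]=0;m[l[1]:l[3],l[0]:l[2]]=1;m&=ok&((H<60)|(H>100)|(V>110));q=P[m];print(" lock",m.sum(),rect(q),np.median(q,0).round(4))
    cv2.imwrite(f"pics/l_{n}.png",cv2.resize(d["img"][l[1]-12:l[3]+12,l[0]-15:l[2]+15,::-1],None,fx=10,fy=10,interpolation=cv2.INTER_CUBIC))
s=R.from_rotvec([-1.35383732,  0.94808697, -0.94551671]);print(s.as_matrix().round(3))
E
```

```text
scene table z 0.05725294848861995
 stand top 504 (array([565.7, 251.7]), array([ 71.5, 179.1]), 21.9) 0.04622865682315169
  red 14 [0.5903 0.2016 0.0838] (array([589.8, 200.7]), array([ 9.9, 21.4]), 40.2) 0.0905
  yel 27 [0.5695 0.2545 0.0833] (array([569.5, 253.7]), array([12., 24.]), 28.0) 0.0935
  blu 8 [0.546  0.3064 0.0861] (array([547.2, 304.1]), array([ 3.7, 20. ]), 19.4) 0.0873
 box top 1509 (array([ 561.6, -226.5]), array([261.9, 237.1]), 73.6) [0.0999 0.1073 0.1119]
 lock 176 (array([ 418.5, -268.1]), array([277.4,  83.4]), 38.9) [ 0.4847 -0.2088  0.1053]
side table z -0.0006981374388237427
 stand top 878 (array([567. , 251.4]), array([ 59.4, 186.4]), 22.9) 0.043422150342178945
  red 41 [0.584  0.2111 0.0818] (array([587.3, 204. ]), array([ 8.9, 31.6]), 22.1) 0.0889
  yel 43 [0.5634 0.2621 0.0835] (array([565.8, 253.5]), array([ 6.2, 32.7]), 20.7) 0.0888
  blu 45 [0.5425 0.3138 0.0823] (array([546.1, 302.9]), array([ 6. , 34.6]), 21.6) 0.0888
 box top 2811 (array([ 556., -229.]), array([269.6, 241.7]), 73.6) [0.0948 0.1026 0.1073]
 lock 135 (array([ 489.2, -215.4]), array([54. , 75.5]), 54.1) [ 0.4833 -0.2074  0.1029]
[[ 0.344 -0.001  0.939]
 [-0.939  0.002  0.344]
 [-0.002 -1.     0.   ]]
```

View pics/l_side.png

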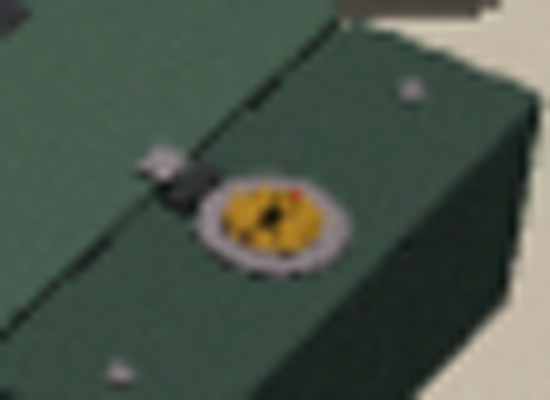

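The enlarged side crop shows the brass lock at (270,220) with a dark keyway and the tongue at its upper left. The stand yaw is about 22.3° and the box yaw about -16.4°. I'll start moving towards the lock for a wrist view.

```bash
cat >> h.py <<'E'
def go(x,y,z,yaw):
    from bench import bot
    s=bot.state();r=R.from_rotvec(s["eef_rot"]);a=np.radians(yaw)
    t=R.from_matrix(np.array([[np.cos(a),0,-np.sin(a)],[np.sin(a),0,np.cos(a)],[0,-1,0]]))
    sh=r.inv().apply(np.array([x,y,z])-s["eef_pos"]);w=(r.inv()*t).as_rotvec()
    print("shift",(sh/.15).round(3),"turn",(w/np.pi).round(4),"F",s["force"].round(1),"T",s["wrist_torque"].round(2),"p",s["eef_pos"].round(4),"t",round(s["clock"],2),"w",round(s["gripper_width"],4),"q7",s["q"].round(2))
E
python3 -m pendant '[[[-1,0,1],[0,-0.15,0],1],[[-1,0,1],[0,-0.15,0],1],[[-1,0,1],[0,-0.15,0],1],[[-1,0,1],[0,-0.15,0],1],[[-1,0,1],[0,-0.15,0],1]]'
python3 -c "
from h import *
go(.47,-.21,.28,-16.4)"
```

```text
clock: 0.6
eef_pos: [0.3157, -0.4119, 0.2457]
eef_rot: [-1.49, 0.58, -0.578]
force: [-0.3, 0.2, 0.5]
gripper_width: 0.0915
shift [-0.149 -0.226  1.688] turn [-0.0007 -0.1446 -0.0003] F [-0.3  0.2  0.5] T [-0.04 -0.08 -0.03] p [ 0.3157 -0.4119  0.2457] t 0.6 w 0.0915 q7 [ 1.4   0.29 -0.63  1.87  0.2   1.04 -0.05]
```

```bash

python3 -m pendant '[[[-0.1,-0.2,1],[0,-0.1446,0],1],[[-0.1,-0.2,1],[0,-0.1446,0],1],[[-0.1,-0.2,1],[0,-0.1446,0],1],[[-0.1,-0.2,1],[0,-0.1446,0],1],[[-0.1,-0.2,1],[0,-0.1446,0],1]]'
python3 - <<'E'
from h import *
from bench import optics
go(.47,-.21,.28,-16.4)
d=optics.snapshot("wrist");print(d["hand_eye"].round(3).tolist())
cv2.imwrite("pics/w0.png",d["img"][...,::-1])
E
```

```text
clock: 1.1
eef_pos: [0.4047, -0.297, 0.276]
eef_rot: [-1.559, 0.229, -0.23]
force: [-0.5, -0.0, -0.2]
gripper_width: 0.092
shift [ 0.25  -0.027  0.681] turn [ 0.0001 -0.0019  0.0002] F [-0.5 -0.  -0.2] T [-0.05 -0.03 -0.02] p [ 0.4047 -0.297   0.276 ] t 1.1 w 0.092 q7 [ 1.26  0.25 -0.79  1.87  0.2   1.1   0.11]
[[1.0, -0.0, 0.001, 0.001], [0.001, 0.276, -0.961, -0.139], [0.0, 0.961, 0.276, 0.074], [0.0, 0.0, 0.0, 1.0]]
```

View pics/w0.png

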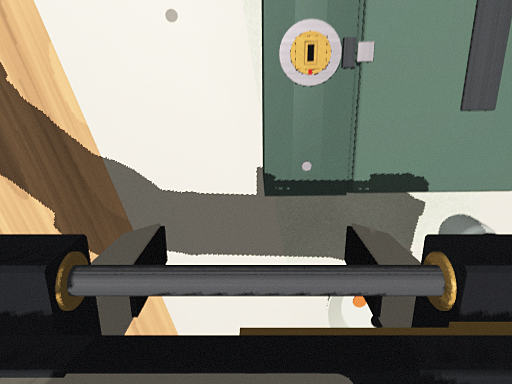

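The wrist view shows the brass lock at (311,51) with its keyway upright in the picture, so it lines up with the tool's z as assumed. The tongue is at (365,51). I'll measure it more closely.

```bash

python3 -m pendant '[[[0.25,0,0.3],[0,0,0],1],[[0.25,0,0.3],[0,0,0],1],[[0.25,0,0.3],[0,0,0],1],[[0.25,0,0.3],[0,0,0],1],[[0.25,0,0.3],[0,0,0],1]]'
python3 - <<'E'
from h import *
from bench import optics,bot
go(.48,-.205,.28,-16.4)
s=bot.state();d=optics.snapshot("wrist")
T=np.eye(4);T[:3,:3]=R.from_rotvec(s["eef_rot"]).as_matrix();T[:3,3]=s["eef_pos"]
T=T@d["hand_eye"];P=cloud(d,T)
h=cv2.cvtColor(d["img"],cv2.COLOR_RGB2HSV);H,S,V=h[...,0],h[...,1],h[...,2]
m=(abs(P[...,2]-.106)<.02)&(abs(H.astype(int)-22)<8)&(S>110)&(V>90)&(d["depth"]>0)
n,l,st,c=cv2.connectedComponentsWithStats(m.astype(np.uint8),connectivity=8)
i=1+np.argmax(st[1:,4]);print(st[i],c[i]);
x,y,w,hh=st[i][:4]
def ray(u,v,z=.106):
    r=T[:3,:3]@[(u-d["cx"])/d["fx"],-(v-d["cy"])/d["fy"],-1];o=T[:3,3];return (o+r*(z-o[2])/r[2]).round(4)
q=P[l==i];print("brass",rect(q),np.median(q,0).round(4),ray(*c[i]))
print("bbox centre",ray(x+w/2-.5,y+hh/2-.5))
k=np.zeros(m.shape,np.uint8);k[y+3:y+hh-3,x+3:x+w-3]=V[y+3:y+hh-3,x+3:x+w-3]<60
n,l,st,c=cv2.connectedComponentsWithStats(k);j=1+np.argmax(st[1:,4]);r=cv2.minAreaRect(np.argwhere(l==j)[:,::-1].astype(np.float32));print("slot",st[j],r,ray(*r[0]))
# box edges: deck yaw
g=(P[...,2]>.09)&(P[...,2]<.125)&(H>60)&(H<100);print("box",rect(P[g]))
print("depth z lock",np.median(q[:,2]))
cv2.imwrite("pics/w1.png",cv2.resize(d["img"][max(0,y-15):y+hh+15,x-15:x+w+15,::-1],None,fx=6,fy=6,interpolation=cv2.INTER_CUBIC))
E
```

```text
clock: 1.65
eef_pos: [0.4512, -0.2674, 0.2752]
eef_rot: [-1.558, 0.235, -0.232]
force: [0.1, -0.5, 0.0]
gripper_width: 0.0918
shift [ 0.062 -0.032  0.454] turn [ 0.0002 -0.0037 -0.0005] F [ 0.1 -0.5  0. ] T [-0.03 -0.09  0.01] p [ 0.4512 -0.2674  0.2752] t 1.65 w 0.0918 q7 [ 1.15  0.3  -0.8   1.82  0.24  1.12 -0.03]
[ 249   81   39   41 1138] [268.25834798 101.1168717 ]
brass (array([ 481.7, -208.6]), array([34.6, 34.1]), 72.2) [ 0.4823 -0.2083  0.1059] [ 0.4818 -0.2083  0.106 ]
bbox centre [ 0.4816 -0.2082  0.106 ]
slot [266  95   5  14  70] ((268.0, 101.5), (13.0, 4.0), 90.0) [ 0.4815 -0.2086  0.106 ]
box (array([ 551.7, -253.4]), array([213.3, 239.1]), 74.0)
depth z lock 0.1058519793563038
```

View pics/w1.png

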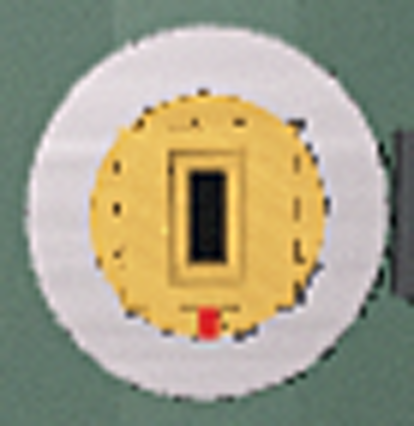

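The crop shows the keyway upright and centred at (207,215), with the lock at about (0.4817, -0.2084) and yaw about -16.4°. Next is the stand.

```bash

python3 -m pendant '[[[0.1,0,1],[0,-0.1,0],1],[[0.1,0,1],[0,-0.1,0],1],[[0.1,0,1],[0,-0.1,0],1],[[0.1,0,1],[0,-0.1,0],1]]'
python3 -m pendant '[[[0.15,0,1],[0,-0.114,0],1],[[0.15,0,1],[0,-0.114,0],1],[[0.15,0,1],[0,-0.114,0],1],[[0.15,0,1],[0,-0.114,0],1]]'
python3 -c "
from h import *
go(.595,.16,.26,22.3)"
```

```text
clock: 2.1
eef_pos: [0.5125, -0.1191, 0.2767]
eef_rot: [-1.568, -0.026, 0.021]
force: [0.1, -0.1, -0.3]
gripper_width: 0.092
clock: 2.5
eef_pos: [0.5298, 0.0314, 0.2767]
eef_rot: [-1.546, -0.307, 0.303]
force: [0.2, -0.1, 0.2]
gripper_width: 0.0914
shift [0.727 0.115 0.628] turn [-0.0009 -0.0002  0.001 ] F [ 0.2 -0.1  0.2] T [ 0.05 -0.13  0.02] p [0.5298 0.0314 0.2767] t 2.5 w 0.0914 q7 [ 0.72  0.39 -1.02  1.8   0.36  1.15 -0.03]
```

```bash

python3 -m pendant '[[[0.727,0.11,0.62],[0,0,0],1],[[0.727,0.11,0.62],[0,0,0],1],[[0.727,0.11,0.62],[0,0,0],1],[[0.727,0.11,0.62],[0,0,0],1],[[0.727,0.11,0.62],[0,0,0],1]]'
python3 - <<'E'
from h import *
from bench import optics,bot
go(.588,.2035,.15,22.3)
s=bot.state();d=optics.snapshot("wrist")
T=np.eye(4);T[:3,:3]=R.from_rotvec(s["eef_rot"]).as_matrix();T[:3,3]=s["eef_pos"]
T=T@d["hand_eye"];P=cloud(d,T);Z=P[...,2]
h=cv2.cvtColor(d["img"],cv2.COLOR_RGB2HSV);H,S=h[...,0].astype(int),h[...,1]
for c,mm in(("red",((H<6)|(H>172))&(S>130)),("yel",(abs(H-27)<6)&(S>130)),("blu",(abs(H-112)<10)&(S>120))):
    k=mm&(abs(Z-.087)<.006)&(d["depth"]>0);q=P[k]
    if k.sum()>5: print(c,k.sum(),rect(q),np.median(q[:,2]).round(4),np.argwhere(k).mean(0)[::-1].round(1))
k=(abs(Z-.045)<.006)&(H<25)&(S>70)&(d["depth"]>0);print("stand",rect(P[k]),np.median(Z[k]))
cv2.imwrite("pics/w2.png",d["img"][...,::-1])
E
```

```text
clock: 3.0
eef_pos: [0.597, 0.1505, 0.2585]
eef_rot: [-1.55, -0.296, 0.298]
force: [-0.6, -1.3, 0.1]
gripper_width: 0.0918
shift [0.076 0.723 0.35 ] turn [-0.0001 -0.0033 -0.0005] F [-0.6 -1.3  0.1] T [-0.06 -0.13  0.03] p [0.597  0.1505 0.2585] t 3.0 w 0.0918 q7 [ 0.38  0.57 -0.94  1.62  0.48  1.21 -0.29]
red 349 (array([589.7, 199.4]), array([ 9.8, 31. ]), 24.5) 0.0868 [267.4 119.8]
yel 408 (array([568.3, 249.7]), array([ 8.8, 30.7]), 22.5) 0.0868 [267.  56.]
blu 82 (array([552.2, 288. ]), array([9.2, 4.5]), 21.1) 0.0859 [266.3   3.1]
stand (array([691.4, 261.2]), array([319.5, 149.6]), 13.6) 0.04534516619958673
```

View pics/w2.png

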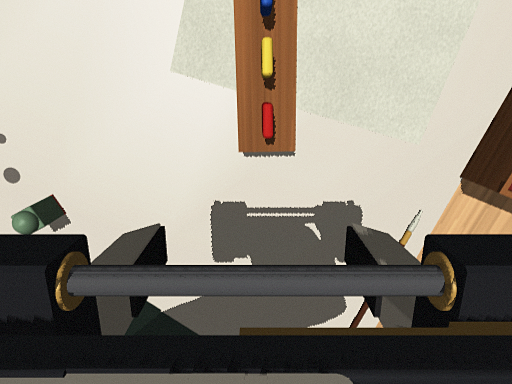

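The wrist view shows the red key at (267,120), yellow at (267,56) and blue at (266,5). The red key is turned about 1-2° in its slot. I'll use the wrist values of (0.5895, 0.200) with yaw 23°.

```bash
python3 -c "
from h import *
go(.5895,.2,.13,23)"
```

```text
shift [0.079 0.858 0.337] turn [ 0.0003 -0.0079 -0.0005] F [ 0.7 -0.3 -0.2] T [-0.   -0.08 -0.05] p [0.5971 0.1489 0.2587] t 3.05 w 0.0918 q7 [ 0.38  0.56 -0.94  1.62  0.48  1.21 -0.29]
```

```bash
python3 -m pendant '[[[0.08,0.4,0.335],[0,-0.008,0],1],[[0.08,0.85,0.335],[0,-0.008,0],1],[[0.08,0.85,0.335],[0,-0.008,0],1],[[0.08,0.85,0.335],[0,-0.008,0],1],[[0.08,0.85,0.335],[0,-0.008,0],1],[[0.08,0.85,0.335],[0,-0.008,0],1],[[0.08,0.85,0.335],[0,-0.008,0],0.3]]' 
python3 -c "
from h import *
go(.5895,.2,.0735,23)"
```

```text
clock: 3.75
eef_pos: [0.5919, 0.201, 0.1345]
eef_rot: [-1.548, -0.318, 0.311]
force: [0.2, -0.9, 0.0]
gripper_width: 0.0873
shift [-0.019  0.407  0.   ] turn [ 0.0004 -0.0002  0.0013] F [ 0.2 -0.9  0. ] T [-0.03 -0.13  0.03] p [0.5919 0.201  0.1345] t 3.75 w 0.0873 q7 [ 0.23  0.71 -0.86  1.7   0.62  1.02 -0.44]
```

```bash
python3 -m pendant '[[[-0.018,0.2,0],[0,0,0],0.2],[[-0.018,0.4,0],[0,0,0],0.2],[[-0.018,0.4,0],[0,0,0],0.2],[[-0.018,0.4,0],[0,0,0],0.2],[[-0.018,0.4,0],[0,0,0],0.2]]' 5
python3 - <<'E'
from h import *
from bench import optics
go(.5895,.2,.0735,23)
d=optics.snapshot("wrist");cv2.imwrite("pics/w3.png",d["img"][...,::-1])
E
```

```text
clock: 4.25
eef_pos: [0.5889, 0.2014, 0.0741]
eef_rot: [-1.547, -0.319, 0.313]
force: [-0.8, 0.1, 1.1]
gripper_width: 0.0556
shift [ 0.     0.004 -0.01 ] turn [0.     0.0004 0.0011] F [-0.8  0.1  1.1] T [-0.01 -0.16 -0.01] p [0.5889 0.2014 0.0741] t 4.25 w 0.0556 q7 [ 0.19  0.78 -0.8   1.73  0.68  0.93 -0.49]
```

View pics/w3.png

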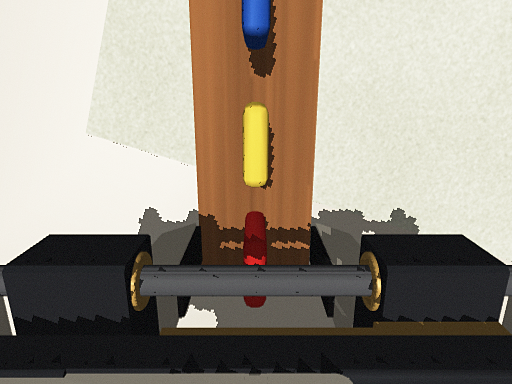

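The red head sits centred between the fingers at (255,258). I'll grip it.

```bash
python3 -m pendant '[[[0,0,0],[0,0,0],-1],[[0,0,0],[0,0,0],-1],[[0,0,0],[0,0,0],-1],[[0,0,0],[0,0,0],-1],[[0,0,0],[0,0,0],-1]]' 10
python3 -m pendant '[[[0,0,0],[0,0,0],-1],[[0,0,0],[0,0,0],-1],[[0,0,0],[0,0,0],-1]]' 55
python3 -c "
from h import *
go(.5895,.2,.20,23)"
```

```text
clock: 4.8
eef_pos: [0.5874, 0.2006, 0.0717]
eef_rot: [-1.548, -0.316, 0.316]
force: [0.1, 1.1, -0.7]
gripper_width: 0.0195
clock: 5.1
eef_pos: [0.5877, 0.2008, 0.0718]
eef_rot: [-1.547, -0.317, 0.316]
force: [1.4, -0.2, -0.0]
gripper_width: 0.0097
shift [ 0.01  -0.855 -0.009] turn [-0.      0.0005  0.0002] F [ 1.4 -0.2 -0. ] T [ 0.08 -0.42  0.01] p [0.5877 0.2008 0.0718] t 5.1 w 0.0097 q7 [ 0.19  0.78 -0.8   1.74  0.68  0.93 -0.49]
```

```bash
python3 -m pendant '[[[0,-0.1,0],[0,0,0],-1],[[0,-0.2,0],[0,0,0],-1],[[0,-0.3,0],[0,0,0],-1],[[0,-0.45,0],[0,0,0],-1],[[0,-0.7,0],[0,0,0],-1],[[0,-0.97,0],[0,0,0],-1],[[0,-0.97,0],[0,0,0],-1],[[0,-0.97,0],[0,0,0],-1]]'
python3 -c "
from h import *
go(.5895,.2,.22,23);go(.4817,-.2084,.22,-16.4)"
```

```text
clock: 5.9
eef_pos: [0.5875, 0.2007, 0.219]
eef_rot: [-1.548, -0.318, 0.315]
force: [0.8, -0.7, -0.6]
gripper_width: 0.0097
shift [ 0.01  -0.006 -0.01 ] turn [0.0004 0.0005 0.0006] F [ 0.8 -0.7 -0.6] T [-0.03 -0.12  0.01] p [0.5875 0.2007 0.219 ] t 5.9 w 0.0097 q7 [ 0.28  0.61 -0.92  1.64  0.53  1.15 -0.38]
shift [-1.719 -0.007 -2.232] turn [1.000e-04 2.194e-01 7.000e-04] F [ 0.8 -0.7 -0.6] T [-0.03 -0.12  0.01] p [0.5875 0.2007 0.219 ] t 5.9 w 0.0097 q7 [ 0.28  0.61 -0.92  1.64  0.53  1.15 -0.38]
```

```bash
python3 -m pendant '[[[-0.15,0,-0.2],[0,0,0],-1],[[-0.35,0,-0.45],[0,0,0],-1],[[-0.55,0,-0.7],[0,0,0],-1],[[-0.75,0,-0.98],[0,0,0],-1],[[-0.75,0,-0.98],[0,0,0],-1]]'
python3 -m pendant '[[[-0.15,0,-0.2],[0,0.04,0],-1],[[-0.35,0,-0.45],[0,0.08,0],-1],[[-0.55,0,-0.7],[0,0.12,0],-1],[[-0.75,0,-0.98],[0,0.16,0],-1],[[-0.75,0,-0.98],[0,0.2194,0],-1],[[-0.75,0,-0.98],[0,0.2194,0],-1]]'
python3 -c "
from h import *
go(.4817,-.2084,.20,-16.4)"
```

```text
clock: 6.4
eef_pos: [0.5389, 0.0111, 0.2147]
eef_rot: [-1.553, -0.301, 0.313]
force: [0.7, -0.2, -1.0]
gripper_width: 0.0099
clock: 7.0
eef_pos: [0.4936, -0.1607, 0.216]
eef_rot: [-1.558, 0.235, -0.23]
force: [0.2, 0.3, -1.4]
gripper_width: 0.0093
shift [ 0.018  0.107 -0.327] turn [ 0.0002 -0.0033 -0.001 ] F [ 0.2  0.3 -1.4] T [ 0.03 -0.03  0.  ] p [ 0.4936 -0.1607  0.216 ] t 7.0 w 0.0093 q7 [ 0.94  0.38 -0.82  1.9   0.33  1.01 -0.32]
```

```bash
python3 -m pendant '[[[0.018,0.05,-0.15],[0,-0.003,0],-1],[[0.018,0.1,-0.3],[0,-0.003,0],-1],[[0.018,0.2,-0.327],[0,-0.003,0],-1],[[0.018,0.2,-0.327],[0,-0.003,0],-1],[[0.018,0.2,-0.327],[0,-0.003,0],-1]]'
python3 - <<'E'
from h import *
from bench import optics
go(.4817,-.2084,.17,-16.4)
d=optics.snapshot("wrist");d2=optics.snapshot("side")
a=cv2.resize(d["img"][150:330,180:340],None,fx=2.5,fy=2.5);b=cv2.resize(d2["img"][100:172,255:335],None,fx=5,fy=5,interpolation=cv2.INTER_CUBIC)
c=np.zeros((450,800,3),np.uint8);c[:450,:400]=a;c[:360,400:]=b;cv2.imwrite("pics/w4.png",c[...,::-1])
E
```

```text
clock: 7.5
eef_pos: [0.484, -0.2042, 0.1864]
eef_rot: [-1.558, 0.218, -0.215]
force: [-0.3, 1.3, -0.5]
gripper_width: 0.01
shift [-0.007  0.109 -0.031] turn [-0.0005  0.0033 -0.0007] F [-0.3  1.3 -0.5] T [-0.1  -0.1   0.06] p [ 0.484  -0.2042  0.1864] t 7.5 w 0.01 q7 [ 0.99  0.43 -0.79  1.91  0.37  0.96 -0.25]
```

View pics/w4.png

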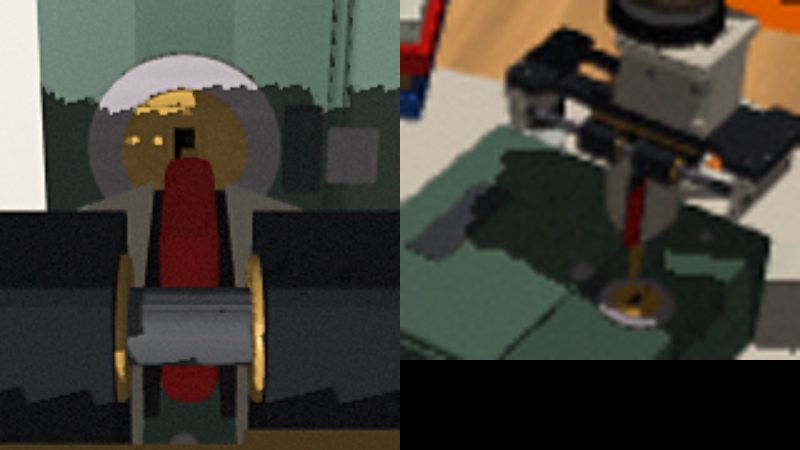

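The view shows the key in the jaws at x≈190 and the keyway at x≈184 (crop pixels), about 1 mm apart, which agrees with the pose error. I'll correct that and go down.

```bash
python3 -m pendant '[[[-0.007,0.05,-0.03],[0,0.003,0],-1],[[-0.007,0.08,-0.03],[0,0.003,0],-1],[[-0.007,0.08,-0.03],[0,0.003,0],-1],[[-0.007,0.08,-0.03],[0,0.003,0],-1]]'
python3 -c "
from h import *
go(.4817,-.2084,.163,-16.4)"
```

```text
clock: 8.0
eef_pos: [0.4821, -0.2097, 0.1751]
eef_rot: [-1.559, 0.225, -0.224]
force: [0.4, 0.5, -0.6]
gripper_width: 0.0097
shift [-0.005  0.081  0.007] turn [-0.0001  0.     -0.0001] F [ 0.4  0.5 -0.6] T [-0.02 -0.05 -0.02] p [ 0.4821 -0.2097  0.1751] t 8.0 w 0.0097 q7 [ 0.99  0.44 -0.77  1.92  0.38  0.93 -0.26]
```

```bash
python3 -m pendant '[[[-0.004,0.02,0.006],[0,0,0],-1],[[-0.004,0.04,0.006],[0,0,0],-1],[[-0.004,0.06,0.006],[0,0,0],-1],[[-0.004,0.08,0.006],[0,0,0],-1],[[-0.004,0.08,0.006],[0,0,0],-1]]'
python3 -c "
from h import *
go(.4817,-.2084,.16,-16.4)"
```

```text
clock: 8.5
eef_pos: [0.4817, -0.2087, 0.1628]
eef_rot: [-1.559, 0.225, -0.224]
force: [-0.3, 0.1, -0.7]
gripper_width: 0.0096
shift [-0.001  0.019  0.002] turn [-0.0001  0.     -0.0002] F [-0.3  0.1 -0.7] T [0.13 0.05 0.04] p [ 0.4817 -0.2087  0.1628] t 8.5 w 0.0096 q7 [ 0.97  0.46 -0.76  1.93  0.4   0.91 -0.27]
```

The tip is 6 mm into the keyway with no force. From here I wiggle past the pins.

```bash
python3 -m pendant '[[[0,0.015,0],[0,0.026,0],-1],[[0,0.03,0],[0,-0.026,0],-1],[[0,0.045,0],[0,0.026,0],-1],[[0,0.06,0],[0,-0.026,0],-1],[[0,0.06,0],[0,0.026,0],-1],[[0,0.06,0],[0,-0.026,0],-1],[[0,0.06,0],[0,0,0],-1]]'
python3 -c "
from h import *
go(.4817,-.2084,.1328,-16.4)"
```

```text
clock: 9.2
eef_pos: [0.4818, -0.2083, 0.1541]
eef_rot: [-1.559, 0.222, -0.221]
force: [0.3, 0.1, -1.2]
gripper_width: 0.0093
shift [-0.001  0.142 -0.001] turn [-0.0003  0.0013 -0.0002] F [ 0.3  0.1 -1.2] T [0.19 0.02 0.01] p [ 0.4818 -0.2083  0.1541] t 9.2 w 0.0093 q7 [ 0.97  0.47 -0.76  1.94  0.41  0.89 -0.28]
```

```bash
python3 -m pendant '[[[0,0.01,0],[0,0.026,0],-1],[[0,0.02,0],[0,-0.026,0],-1],[[0,0.03,0],[0,0.026,0],-1],[[0,0.04,0],[0,-0.026,0],-1],[[0,0.05,0],[0,0.026,0],-1],[[0,0.05,0],[0,-0.026,0],-1],[[0,0.05,0],[0,0.026,0],-1],[[0,0.05,0],[0,-0.026,0],-1],[[0,0.05,0],[0,0,0],-1]]'
python3 -c "
from h import *
go(.4817,-.2084,.1328,-16.4)"
```

```text
clock: 10.1
eef_pos: [0.4819, -0.2083, 0.1468]
eef_rot: [-1.559, 0.222, -0.221]
force: [-1.1, 1.8, 0.1]
gripper_width: 0.0096
shift [-0.001  0.093 -0.001] turn [-0.0002  0.0013 -0.0001] F [-1.1  1.8  0.1] T [ 0.4   0.12 -0.02] p [ 0.4819 -0.2083  0.1468] t 10.1 w 0.0096 q7 [ 0.96  0.48 -0.75  1.94  0.42  0.88 -0.29]
```

```bash
python3 -m pendant '[[[0,0.01,0],[0,0.026,0],-1],[[0,0.02,0],[0,-0.026,0],-1],[[0,0.03,0],[0,0.026,0],-1],[[0,0.04,0],[0,-0.026,0],-1],[[0,0.05,0],[0,0.026,0],-1],[[0,0.05,0],[0,-0.026,0],-1],[[0,0.05,0],[0,0.026,0],-1],[[0,0.05,0],[0,-0.026,0],-1],[[0,0.05,0],[0,0,0],-1]]'
python3 -c "
from h import *
go(.4817,-.2084,.1328,-16.4)"
```

```text
clock: 11.0
eef_pos: [0.4818, -0.2082, 0.139]
eef_rot: [-1.558, 0.222, -0.221]
force: [1.0, 0.4, -1.4]
gripper_width: 0.0099
shift [-0.     0.041 -0.002] turn [-0.0003  0.0014 -0.0002] F [ 1.   0.4 -1.4] T [ 0.3 -0.2 -0. ] p [ 0.4818 -0.2082  0.139 ] t 11.0 w 0.0099 q7 [ 0.95  0.49 -0.74  1.95  0.43  0.87 -0.3 ]
```

```bash
python3 -m pendant '[[[0,0.01,0],[0,0.026,0],-1],[[0,0.02,0],[0,-0.026,0],-1],[[0,0.03,0],[0,0.026,0],-1],[[0,0.04,0],[0,-0.026,0],-1],[[0,0.045,0],[0,0.026,0],-1],[[0,0.045,0],[0,-0.026,0],-1],[[0,0.045,0],[0,0.026,0],-1],[[0,0.045,0],[0,-0.026,0],-1],[[0,0.045,0],[0,0,0],-1]]'
python3 - <<'E'
from h import *
go(.4817,-.2084,.1328,-16.4)
from bench import optics
d=optics.snapshot("wrist");d2=optics.snapshot("side")
a=cv2.resize(d["img"][150:330,180:340],None,fx=2.5,fy=2.5);b=cv2.resize(d2["img"][100:172,255:335],None,fx=5,fy=5,interpolation=cv2.INTER_CUBIC)
c=np.zeros((450,800,3),np.uint8);c[:450,:400]=a;c[:360,400:]=b;cv2.imwrite("pics/w5.png",c[...,::-1])
E
```

```text
clock: 11.9
eef_pos: [0.4818, -0.2083, 0.1326]
eef_rot: [-1.559, 0.222, -0.221]
force: [-0.8, 1.4, 1.2]
gripper_width: 0.0096
shift [-0.    -0.001 -0.001] turn [-0.0002  0.0013 -0.0002] F [-0.8  1.4  1.2] T [ 0.27  0.02 -0.02] p [ 0.4818 -0.2083  0.1326] t 11.9 w 0.0096 q7 [ 0.94  0.5  -0.73  1.95  0.44  0.85 -0.3 ]
```

View pics/w5.png

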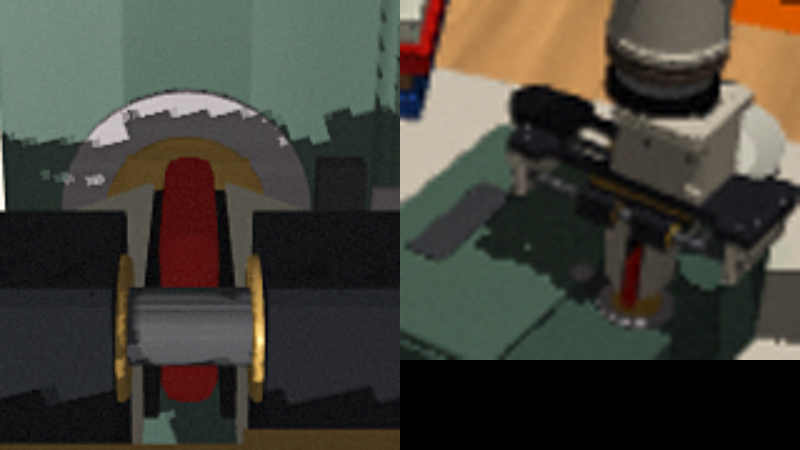

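The view shows the head's position in the jaws unchanged, with the lock face just below it. I'll press on gently until contact shows.

```bash
python3 -m pendant '[[[0,0.004,0],[0,0.026,0],-1],[[0,0.008,0],[0,-0.026,0],-1],[[0,0.01,0],[0,0.026,0],-1],[[0,0.01,0],[0,-0.026,0],-1],[[0,0.01,0],[0,0,0],-1],[[0,0.01,0],[0,0,0],-1]]'
python3 -c "
from h import *
go(.4817,-.2084,.1328,-16.4)"
```

```text
clock: 12.6
eef_pos: [0.4817, -0.2083, 0.1324]
eef_rot: [-1.56, 0.225, -0.224]
force: [-6.3, 2.7, 16.4]
gripper_width: 0.0098
shift [-0.    -0.002 -0.001] turn [ 0.0003 -0.     -0.0002] F [-6.3  2.7 16.4] T [ 0.83  1.46 -0.02] p [ 0.4817 -0.2083  0.1324] t 12.6 w 0.0098 q7 [ 0.94  0.5  -0.73  1.95  0.44  0.85 -0.31]
```

Contact is 16 N at z=0.1324, against an expected home height of 0.1328, so the key is seated. Now the clockwise turn, keeping a light press.

```bash
python3 -m pendant '[[[0,-0.003,0],[0,0.03,0],-1],[[0,-0.003,0],[0,0.06,0],-1],[[0,-0.003,0],[0,0.09,0],-1],[[0,-0.003,0],[0,0.12,0],-1],[[0,-0.003,0],[0,0.15,0],-1],[[0,-0.003,0],[0,0.18,0],-1],[[0,-0.003,0],[0,0.21,0],-1],[[0,-0.003,0],[0,0.24,0],-1],[[0,-0.003,0],[0,0.27,0],-1],[[0,-0.003,0],[0,0.3,0],-1],[[0,-0.003,0],[0,0.3,0],-1]]' 60
python3 -c "
from h import *
go(.4817,-.2084,.1328,-118.4)"
```

```text
clock: 13.7
eef_pos: [0.4815, -0.2083, 0.1325]
eef_rot: [-1.353, 0.955, -0.954]
force: [-5.1, 2.8, 11.0]
gripper_width: 0.0098
shift [ 0.001 -0.002  0.001] turn [4.000e-04 2.664e-01 1.000e-04] F [-5.1  2.8 11. ] T [0.77 1.25 0.03] p [ 0.4815 -0.2083  0.1325] t 13.7 w 0.0098 q7 [ 0.77  0.44 -0.51  1.96  0.29  0.81 -1.13]
```

```bash
python3 -m pendant '[[[0,0,0],[0,0.03,0],-1],[[0,0,0],[0,0.06,0],-1],[[0,0,0],[0,0.09,0],-1],[[0,0,0],[0,0.12,0],-1],[[0,0,0],[0,0.15,0],-1],[[0,0,0],[0,0.18,0],-1],[[0,0,0],[0,0.21,0],-1],[[0,0,0],[0,0.24,0],-1],[[0,0,0],[0,0.266,0],-1],[[0,0,0],[0,0.266,0],-1],[[0,0,0],[0,0.266,0],-1]]' 60
python3 - <<'E'
from h import *
go(.4817,-.2084,.1328,-118.4)
from bench import optics
d=optics.snapshot("wrist");d2=optics.snapshot("side")
a=cv2.resize(d["img"][150:330,180:340],None,fx=2.5,fy=2.5);b=cv2.resize(d2["img"][100:172,255:335],None,fx=5,fy=5,interpolation=cv2.INTER_CUBIC)
c=np.zeros((450,800,3),np.uint8);c[:450,:400]=a;c[:360,400:]=b;cv2.imwrite("pics/w6.png",c[...,::-1])
E
```

```text
clock: 14.8
eef_pos: [0.4814, -0.2083, 0.1325]
eef_rot: [-0.936, 1.562, -1.561]
force: [-4.8, 2.4, 12.2]
gripper_width: 0.0096
shift [-0.    -0.002  0.002] turn [0.0004 0.0013 0.0002] F [-4.8  2.4 12.2] T [0.84 1.28 0.1 ] p [ 0.4814 -0.2083  0.1325] t 14.8 w 0.0096 q7 [ 0.62  0.42 -0.33  1.96  0.18  0.79 -1.87]
```

View pics/w6.png

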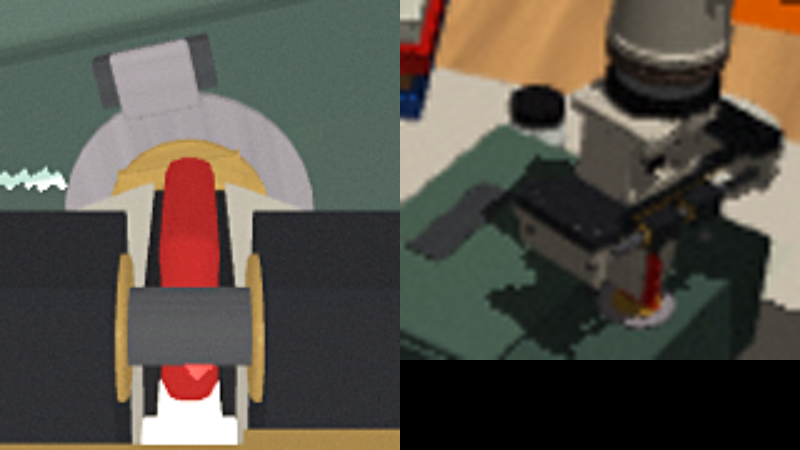

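The tongue, at (155,75) in the crop, has drawn back off the lid line, and the key has not slipped in the jaws. I'll add a small turn and check against the stop torque.

```bash
python3 -m pendant '[[[0,0,0],[0,0.008,0],-1],[[0,0,0],[0,0.015,0],-1],[[0,0,0],[0,0.015,0],-1],[[0,0,0],[0,0.015,0],-1]]' 60
for i in 1 2 3; do python3 -m pendant '[[[0,0,0],[0,0,0],-1]]' >/dev/null; python3 -c "
from h import *
go(.4817,-.2084,.1328,-118.4)"; done
```

```text
clock: 15.3
eef_pos: [0.4814, -0.2083, 0.1325]
eef_rot: [-0.906, 1.595, -1.594]
force: [-5.3, 3.1, 12.2]
gripper_width: 0.0096
shift [-0.001 -0.002  0.002] turn [ 0.0004 -0.0137  0.0002] F [-5.   2.8 11.2] T [0.86 1.36 0.04] p [ 0.4814 -0.2083  0.1325] t 15.4 w 0.0097 q7 [ 0.62  0.41 -0.31  1.96  0.18  0.79 -1.91]
shift [-0.    -0.002  0.002] turn [ 0.0004 -0.0137  0.0002] F [-4.7  3.3 11.6] T [0.79 1.31 0.12] p [ 0.4814 -0.2083  0.1325] t 15.5 w 0.0097 q7 [ 0.62  0.41 -0.32  1.96  0.18  0.79 -1.91]
shift [-0.001 -0.002  0.002] turn [ 0.0004 -0.0137  0.0002] F [-4.1  2.8 12.4] T [0.78 1.28 0.08] p [ 0.4814 -0.2083  0.1325] t 15.6 w 0.0098 q7 [ 0.62  0.41 -0.32  1.96  0.18  0.79 -1.91]
```

```bash
python3 - <<'E'
from h import *
from bench import optics
d=optics.snapshot("wrist");d2=optics.snapshot("scene")
a=cv2.resize(d["img"][150:330,180:340],None,fx=2.5,fy=2.5);b=cv2.resize(d2["img"][120:210,160:260],None,fx=4,fy=4,interpolation=cv2.INTER_CUBIC)
c=np.zeros((450,800,3),np.uint8);c[:450,:400]=a;c[:360,400:]=b;cv2.imwrite("pics/w7.png",c[...,::-1])
E
```

```text
(no output)
```

View pics/w7.png

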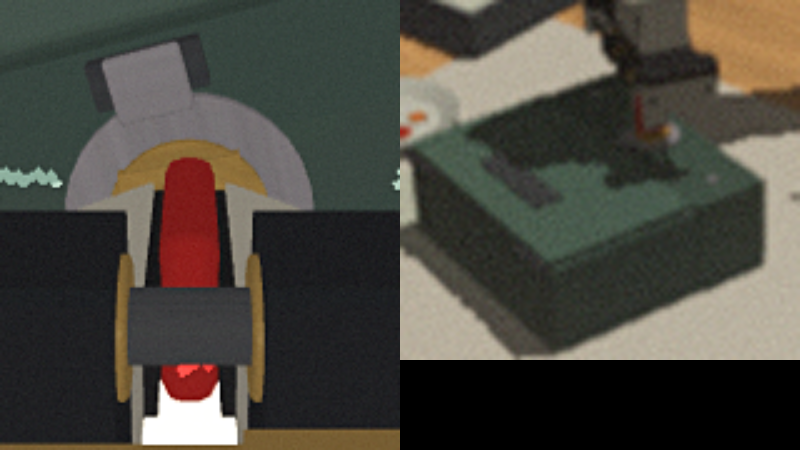

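The tongue, at (148,80), is fully back over the lock ring, the key is square in the jaws, and the head is on the lock face. I'll hand it in.

```bash
python3 -c "
from bench import bot
print(bot.close_job())"
```

```text
the job is handed in; nothing more can be done
None
```

The red key is home in the strongbox lock and turned about 1.82 rad clockwise. I handed the job in with the arm still gripping it at 60 N and holding it turned. The robot clock stood at about 15.6 s of the 58 s allowed.

- **Insertion:** I lifted the key straight out of the stand and wiggled it ±0.08 rad past the pins. Force readings between steps stayed under about 2 N. At the end it met hard contact at 16 N, with the tool at 0.1324 m against an expected 0.1328 m, and only then did I turn it.
- **Last checks:** The wrist view shows the tongue drawn back off the lid line and the key square in the jaws. The press is steady at about 12 N down, with about 5 N sideways.
- **Less certain:** I could not see the lock angle directly. The twist torque is noisy, 0.04 to 0.12 N m, and I saw no clear rise at the stop. I am relying on the turn angle and the tongue for the lock being open. I did not photograph the stand again after lifting the key. No unexpected contact force showed in the readings I took.

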